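Load the cell tester's gravity chute, buttons all one way

TASK

Load the cell tester's sloping feed chute: pull the two battery cells out of the spring-clip strip, fetch the one standing on the bench, and lay all three across the chute's open upper end so that they roll down and queue behind the cell already waiting at the bottom, every cell with its button end to the same side as the waiting one, away from the robot. Leave the waiting cell in the chute and everything else on the bench where it is.

Things in the scene. Friction and masses are not known exactly. Their poses are not given: they have to be found in the camera images.
- track: sloping feed track of the cell tester, fixed. Origin: mid-width, on the rail tops, at the face of the stop plate (low end). x up the track (14 degrees uphill), y across (-y is the side of the waiting cell's button, away from the robot), z square off the rails. Two rails, 22 to 48 from the middle, carry the cells near their ends; between them it is open to 11 below the rail tops
- mouth (a point): loading place: track middle, 215 from the stop, 23 off the rails = centre of a cell laid there, about 106 above the bench; axes as track. The mouth is open above from x = 150 to 270 (upper end open too), 92 wide inside, walls 20 high above the rails, flared to 26 high, 53 from the middle; it tapers (x 190 to 150) to 85 wide along the queue
- queue_end (a point): centre of the fourth cell of a full queue: 161 from the stop, 23 off the rails. From x = 60 to 150 the walls are 52 high with lips folded in over the cells, 50 above the rails: cells enter only at the mouth (the waiting cell, x = 0 to 46, is open to view). A cell laid across the mouth and let go rolls down by itself
- chute: the whole tester with the chute's legs, fixed: origin on the bench below the mouth. At yaw 0 the track runs downhill to its -y; the tester's box, 200 (x) x 150 (y) x 131 high with its knobs, stands beyond the stop, centre 314 from this origin towards -y
- strip: black spring-clip strip, fixed, 196 x 66, base 7 thick, two cells end to end along its x; origin on the bench under its middle. Cell centres 45 either side, 38 up. Each cell sits in two sprung clips 9 wide, 28 either side of its centre, up to 63 high; the middle 45 is free for fingers. Cells pull straight up, about 10 N. Contact plates 27 high at the middle and ends
- cell_a_center (a point): centre of a cell: sleeved can of diameter 46, 75 long, plus a steel button, diameter 22, 5 proud, at one end; 80 overall, other end flat; 340 g. Centre = half overall length, on the axis; z axis along the cell to the button. Starts clipped in the strip, in either place
- cell_b_center (a point): centre of a cell: sleeved can of diameter 46, 75 long, plus a steel button, diameter 22, 5 proud, at one end; 80 overall, other end flat; 340 g. Centre = half overall length, on the axis; z axis along the cell to the button. Starts clipped in the strip, in the other place, button opposite to the first
- cell_c_center (a point): centre of a cell: sleeved can of diameter 46, 75 long, plus a steel button, diameter 22, 5 proud, at one end; 80 overall, other end flat; 340 g. Centre = half overall length, on the axis; z axis along the cell to the button. Starts standing on the bench, button up
- waiting_center (a point): centre of a cell: sleeved can of diameter 46, 75 long, plus a steel button, diameter 22, 5 proud, at one end; 80 overall, other end flat; 340 g. Centre = half overall length, on the axis; z axis along the cell to the button. Already in the track against the stop, the way round all must lie; stays there
- cell_a_button (a point): middle of the button's end face, 40 from that cell's centre
- cell_b_button (a point): the same for the second cell in the strip
- cell_c_button (a point): the same for the standing cell
- waiting_button (a point): the same for the cell waiting in the track
- multimeter: bystander, loose, to be left where it is: hand-held multimeter, 150 x 74 x 30, lying flat; origin in the middle of its underside
- breadboard: bystander, loose, to be left where it is: white solderless breadboard, 165 x 55 x 9, lying flat; origin in the middle of its underside
- spool: bystander, loose, to be left where it is: solder reel standing on its flange, diameter 60, 48 high; origin in the middle of its underside
- cleaner_can: bystander, loose, to be left where it is: upright contact-cleaner can, diameter 52, 118 high; origin in the middle of its underside
- capacitor: bystander, loose, to be left where it is: big screw-terminal capacitor standing on end, diameter 50, 66 high with two small studs on top (73 overall); wider than a cell, not to be moved; origin in the middle of its underside
- cutters: bystander, loose, to be left where it is: side cutters lying flat, about 140 x 45 x 13; origin in the middle of its underside
Mind the look-alikes: they are no part of the job. Leave any orange look-alike of the part that bears cell_a_center alone.

How it is judged:
At the end, for the whole second after the job is handed in: All four cells lie across the track in one queue, at rest: each centre 15 to 178 mm up the track from the stop, within 6 mm of its middle, 17 to 29 mm off the rails, each button over 32 mm from the middle on the waiting cell's button side (track -y); speeds under 0.02 m/s (x of cell_a_center in the frame of track between 0.015 and 0.178 m and y of cell_a_center in the frame of track between -0.006 and 0.006 m and z of cell_a_center in the frame of track between 0.017 and 0.029 m and y of each of cell_a_button, cell_b_button, cell_c_button, waiting_button in the frame of track below -0.032 m and linear speed of each of cell_a, cell_b, cell_c, waiting below 0.02 m/s and x of cell_b_center in the frame of track between 0.015 and 0.178 m and y of cell_b_center in the frame of track between -0.006 and 0.006 m and z of cell_b_center in the frame of track between 0.017 and 0.029 m and x of cell_c_center in the frame of track between 0.015 and 0.178 m and y of cell_c_center in the frame of track between -0.006 and 0.006 m and z of cell_c_center in the frame of track between 0.017 and 0.029 m and x of waiting_center in the frame of track between 0.015 and 0.178 m and y of waiting_center in the frame of track between -0.006 and 0.006 m and z of waiting_center in the frame of track between 0.017 and 0.029 m); the robot touches nothing.
It fails at once if a bystander (multimeter, breadboard, solder reel, can, capacitor, cutters) is moved by more than 30 mm (distance of any of multimeter, breadboard, spool, cleaner_can, capacitor, cutters from where it was at the start of the episode above 0.03 m).
It also fails if it takes over 72 s, if anything falls off the work surface, if the arm or the gripper's body presses on something with over 40 N, if the wrist force passes 120 N, or if a joint passes its speed limit or range.

ROBOT

A 6-joint arm with a two-finger parallel gripper is mounted at the origin on the work surface. World frame = base frame: x ahead of the robot, y to its left, z up, the work surface at z = 0. Lengths are in m, angles in rad, forces in N, time in s.
With the tool pointing down it reaches from about 0.225 to 0.875 m from the base axis. Payload 3.4 kg.
Tool frame: the origin (TCP) lies midway between the tips of the shut fingers; the grasp point (between the pads) lies 19 mm behind it (pinch_z is the distance from the TCP to the grasp point, in m); z points along the fingers, y is the line along which they close (so a half turn about z gives the same grasp; the last joint's range is limited). The gripper opens to 85 mm and grips with 20 to 120 N. Pads are 22 mm wide; open, the fingers measure 114 mm over their backs; the gripper's body (76 mm by 85 mm) begins 54 mm behind the grasp point. The pads swing forward as they close: fully open they stand 13 mm farther back than shut.
Start: joints at [-1.255, 0.276, 1.505, -0, 1.361, -0.121], TCP at [0.243, -0.521, 0.231] pointing down, gripper open.
Joint ranges: [-2.89, 2.89], [-0.75, 2.08], [0.22, 2.7], [-1.18, 4.32], [0.11, 2.71], [-2.7, 2.7]. Speed limits (rad/s): [2.57, 2.57, 3.14, 3.14, 3.14, 3.14].

INTERFACE

Orientations are given as a unit quaternion [w, x, y, z].
In Python, from rig import get_state, get_image, sign_off, pinch_z gives the robot as it stands.
- The arm moves only by the tool send_rows, never from a script. Its argument "steps" is one flat list of numbers, 5 for each row, row after row: the gripper's target within -1 to 1 (fully open at 1, half-way at 0, shut at -1), then the shift along the tool's x, y, z in cm, then the turn about the tool's z in degrees. In form: [gripper, x, y, z, roll, gripper, x, y, z, roll, ...]. A call has 1 to 12 rows; each row shifts and turns the commanded pose from where the row before left it, along the tool's axes as they then stand; what a row does not reach is not made up. A row lasts 1/10 s, in which the tool goes at most 50 mm and 8.59 degrees, less where a joint would pass 70% of its speed; a pose out of reach is approached as far as the arm can. A call is refused whole if a number of a shift passes 5 or a number of a turn 8.59, either way. A call with a gripper value outside its range is refused whole. The fingers move at their own pace and stop on an object; "newtons" is the grip in N (left out, the last holds). Time passes only in rows, so rows that do not move let the fingers close. It gives the time, the measured TCP pose, the force, the opening and the grip force at its end, in the units of the state.
- get_state(): the state, without advancing time (a new reading comes with each control period).
- get_image(name): name is "side" or "top"; returns a dict with "color" (384x512x3 uint8, red, green, blue), "mtx" (3x3 intrinsics, pixels), "T" (4x4, takes a point from camera to world coordinates). Camera axes: x right, y down, z forward; pixel columns grow to the right and rows downward; lengths in m; the calibration is good to about 2 mm. A picture is of the moment at which its call begins. There is no depth.
- sign_off(): hands the job in; it is judged then, once.
The state is a dict: "clock": time; "qpos": joint angles; "qd": joint speeds; "effort": joint torques, N m; "position": TCP position; "ee_rot": TCP orientation; "contact_force": force on the tool from outside, world axes, zero at the start; "moment": the same for the moment, N m; "width": finger opening in m; "gripper_force": force on a finger pad.
Only numpy, scipy, OpenCV 4.12 (cv2) and the standard library are available. Lean on these libraries where they do the work, as an engineer would, in place of code of your own. Each camera call takes 0.05 s, during which the arm holds its last target. There are 200 camera calls.

## Working session

There is one attempt and no reset: what is moved stays moved. The work goes in short steps, Python scripts to look and compute and a tool call to move; the robot and the scene stay as the last step left them, time stands still between calls to the robot, and variables do not carry over. Pictures are saved under pics/ and viewed, at most 13 in all, crops included, and the job is handed in when it is done.

Besides the shell and the picture viewer there is one more tool, called after "Request:" as name(argument=value, ...), one argument or row to a line, values as JSON. send_rows: Moves the arm, as the interface text tells. Its arguments: {"type":"object","properties":{"steps":{"type":"array"},"newtons":{"type":"number"}},"required":["steps"]}

```bash
mkdir -p pics; ls
python3 - <<'E'
from rig import *
import cv2
s=get_state();print(s)
print(pinch_z)
for n in("side","top"):
    d=get_image(n);cv2.imwrite(f"pics/{n}0.png",d["color"][...,::-1]);print(n,d["mtx"],d["T"])
E
```

```text
pics
{'clock': 0.0, 'qpos': array([-1.25502017e+00,  2.76595622e-01,  1.50612208e+00,  5.07890173e-06,
        1.36065983e+00, -1.20992420e-01]), 'qd': array([-0.0018406 ,  0.00054289,  0.00131588, -0.00198171, -0.00087073,
        0.00061767]), 'effort': array([ 2.48305652e-03, -4.16762424e+01, -2.45806593e+01,  4.11871060e-04,
        1.09906518e-02, -1.19334260e-05]), 'position': array([ 0.24307453, -0.52053387,  0.23044373]), 'ee_rot': array([-8.88449384e-04,  9.76248498e-01,  2.16651965e-01, -8.43074259e-05]), 'contact_force': array([ 0.82060602,  1.14211668, -0.76281375]), 'moment': array([-0.0117372 ,  0.02394742, -0.0364045 ]), 'gripper_force': 0.0, 'width': 0.08551232023126064}
0.0187
side [[387.02670392   0.         255.35076174]
 [  0.         387.02670392 193.469698  ]
 [  0.           0.           1.        ]] [[ 0.99562851 -0.04791751  0.0801735   0.46780912]
 [-0.09307988 -0.58021839  0.80912469 -0.78336216]
 [ 0.0077469  -0.81305014 -0.58214212  0.6596852 ]
 [ 0.          0.          0.          1.        ]]
top [[411.53481215   0.         253.35811655]
 [  0.         411.53481215 189.25444696]
 [  0.           0.           1.        ]] [[ 0.01130095 -0.98945099  0.14442656  0.37906699]
 [-0.99991507 -0.01024456  0.00805602 -0.02085755]
 [-0.00649145 -0.14450534 -0.98948273  1.34638529]
 [ 0.          0.          0.          1.        ]]
```

View pics/top0.png

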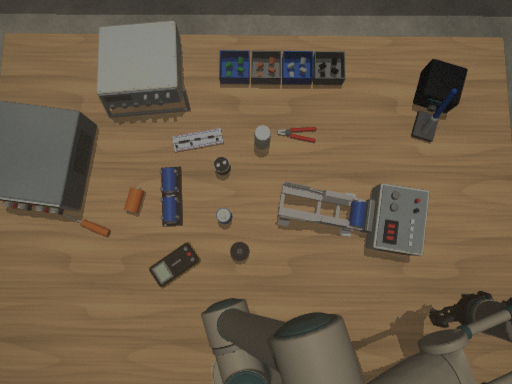

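View pics/side0.png

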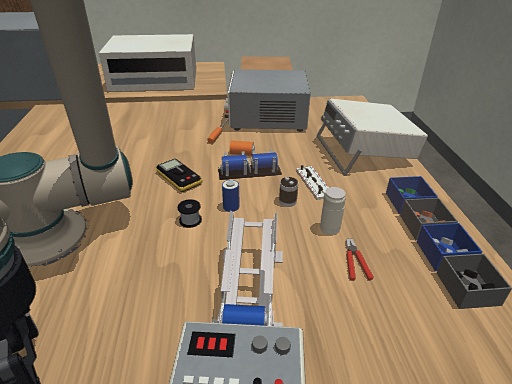

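Top view: strip at about (172,195), standing cell at (224,215), chute from (283,205) to (370,215) with the waiting cell at (358,213), capacitor at (222,166), reel at (240,251), an orange look-alike at (134,200). The side view shows the same layout. I'll take zoomed crops next.

Run:
```python
import cv2
a=cv2.imread("pics/top0.png")[150:270,150:390];b=cv2.imread("pics/side0.png")
cv2.imwrite("pics/tc.png",cv2.resize(a,None,fx=3.3,fy=3.3,interpolation=cv2.INTER_CUBIC))
cv2.imwrite("pics/sc.png",cv2.resize(b[140:340,170:360],None,fx=3,fy=3,interpolation=cv2.INTER_CUBIC))
```

```text
(no output)
```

View pics/tc.png

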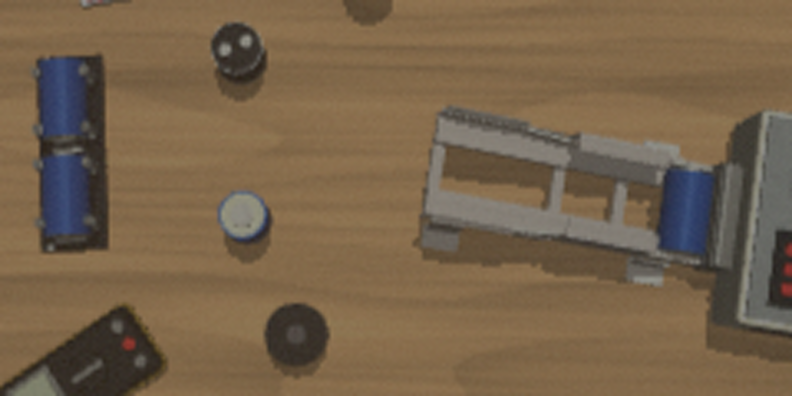

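View pics/sc.png

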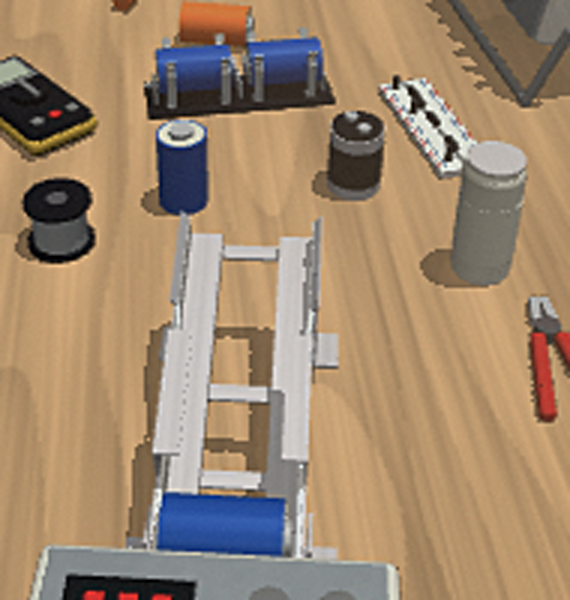

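The crops show that the strip holds two clipped cells, with the gap between them at about crop row 145, and that the standing cell has its button up. The chute's flare tips are at about (231,211) and (277,213) in the side view. The waiting cell's button is on the +x side, away from the robot. Next I'll measure with masks and rays.

```bash
cat > h.py <<'E'
import numpy as np,cv2
from rig import *
def ray(d,p,z):
    K,T=d["mtx"],d["T"];v=T[:3,:3]@np.linalg.solve(K,[p[0],p[1],1]);o=T[:3,3]
    return o+v*(z-o[2])/v[2]
def proj(d,P):
    T=np.linalg.inv(d["T"]);q=d["mtx"]@(T[:3,:3]@np.asarray(P)+T[:3,3]);return q[:2]/q[2]
def blobs(d,box,amin=60):
    x0,y0,x1,y1=box;h=cv2.cvtColor(d["color"],cv2.COLOR_RGB2HSV)
    m=cv2.inRange(h,(105,90,30),(130,255,255));k=np.zeros_like(m);k[y0:y1,x0:x1]=m[y0:y1,x0:x1]
    c,_=cv2.findContours(k,cv2.RETR_EXTERNAL,cv2.CHAIN_APPROX_NONE)
    return [x for x in c if cv2.contourArea(x)>amin]
E
python3 - <<'E'
from h import *
for n,box in(("top",(150,160,380,240)),("side",(200,140,300,335))):
    d=get_image(n)
    for c in blobs(d,box):
        r=cv2.minAreaRect(c);p=cv2.boxPoints(r)
        print(n,np.round(r[0],1),np.round(r[1],1),round(r[2],1),cv2.boundingRect(c))
        for z in(.038,.0595,.075):
            e=np.array([ray(d,q,z)[:2] for q in p])*1e3
            print("  z",z,"c",e.mean(0).round(1),"corners",e.round(0).tolist())
    if n=="side":
        a,b=ray(d,(231,211),.122),ray(d,(276.7,213.3),.122);print(a,b,np.linalg.norm(a-b),(a+b)/2)
img=get_image("top")["color"][155:235,150:190];img2=get_image("side")["color"][140:185,210:290]
cv2.imwrite("pics/z.png",np.hstack([cv2.resize(img,(300,600)),np.vstack([cv2.resize(img2,(500,281)),np.zeros((319,500,3),np.uint8)])])[...,::-1])
E
```

```text
top [357.6 213.5] [13.4 23.8] 6.7 (350, 202, 16, 25)
  z 0.038 c [ 495.8 -342.7] corners [[460.0, -316.0], [536.0, -327.0], [531.0, -369.0], [456.0, -358.0]]
  z 0.0595 c [ 493.8 -337.4] corners [[459.0, -312.0], [533.0, -322.0], [529.0, -363.0], [454.0, -353.0]]
  z 0.075 c [ 492.5 -333.6] corners [[458.0, -308.0], [531.0, -318.0], [527.0, -359.0], [454.0, -349.0]]
top [169.  208.5] [23. 12.] 90.0 (163, 197, 13, 24)
  z 0.038 c [505.3 258.7] corners [[542.0, 279.0], [542.0, 241.0], [469.0, 238.0], [468.0, 276.0]]
  z 0.0595 c [503.2 254.1] corners [[539.0, 275.0], [540.0, 237.0], [467.0, 234.0], [467.0, 271.0]]
  z 0.075 c [501.7 250.8] corners [[537.0, 271.0], [538.0, 233.0], [466.0, 231.0], [466.0, 268.0]]
top [168. 179.] [22. 12.] 90.0 (162, 168, 13, 23)
  z 0.038 c [600.8 265.8] corners [[637.0, 287.0], [637.0, 248.0], [565.0, 245.0], [565.0, 284.0]]
  z 0.0595 c [597.1 261.1] corners [[632.0, 282.0], [633.0, 243.0], [562.0, 241.0], [562.0, 279.0]]
  z 0.075 c [594.5 257.7] corners [[629.0, 278.0], [630.0, 240.0], [560.0, 237.0], [559.0, 275.0]]
side [243.1 314.3] [41.8 19.1] 3.
[... 819 characters left out ...]
466.0, 209.0]]
  z 0.0595 c [502.4 217.1] corners [[466.0, 256.0], [540.0, 260.0], [537.0, 177.0], [466.0, 175.0]]
  z 0.075 c [501.5 191.3] corners [[466.0, 230.0], [539.0, 233.0], [535.0, 153.0], [466.0, 150.0]]
side [264.5 159.7] [13.5 23.9] 85.2 (252, 153, 25, 15)
  z 0.038 c [599.2 261. ] corners [[563.0, 299.0], [641.0, 305.0], [633.0, 223.0], [559.0, 217.0]]
  z 0.0595 c [594.7 224.9] corners [[560.0, 261.0], [635.0, 268.0], [628.0, 188.0], [556.0, 182.0]]
  z 0.075 c [591.4 198.8] corners [[557.0, 234.0], [631.0, 241.0], [624.0, 163.0], [554.0, 157.0]]
[ 0.48114205 -0.09877429  0.122     ] [ 0.58221602 -0.1155301   0.122     ] 0.10245341967960259 [ 0.53167903 -0.1071522   0.122     ]
```

View pics/z.png

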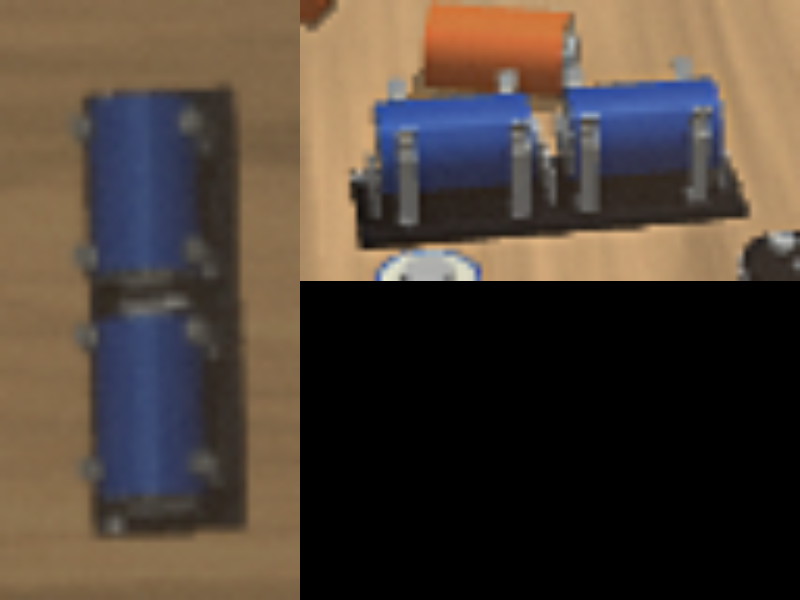

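The can centres in the strip are 95 mm apart, so both strip buttons face the middle. The nearer cell already points to +x and the far cell needs a half turn. Now I'll check the chute estimate and the standing cell.

```bash
cat >> h.py <<'E'
def track(mx=.5236,my=-.155,psi=8.7):
    p=np.radians(psi);g=np.radians(14);u=np.array([np.sin(p),np.cos(p),0]);y=np.array([-np.cos(p),np.sin(p),0])
    X=u*np.cos(g)+[0,0,np.sin(g)];Z=np.cross(X,y);M=np.array([mx,my,.106])
    return lambda x,yy,z:M+X*(x-.215)+y*yy+Z*(z-.023)
E
python3 - <<'E'
from h import *
o=[]
for n,b in(("top",(270,160,400,260)),("side",(200,170,330,340))):
    d=get_image(n);S=4 if n=="top" else 3
    im=cv2.resize(d["color"][b[1]:b[3],b[0]:b[2]],None,fx=S,fy=S,interpolation=cv2.INTER_CUBIC)[...,::-1].copy()
    f=track()
    for y in(-1,1):
        for P in((.27,.053*y,.026),(.15,.022*y,0),(.27,.022*y,0),(.15,.0425*y,.052),(.06,.0425*y,.052),(0,.048*y,0),(0.023,.0375*y-(-.0025),.023)):
            q=(proj(d,f(*P))-b[:2]+.5)*S;cv2.circle(im,tuple(int(round(v)) for v in q),2,(0,255,0) if y<0 else (0,0,255),-1)
    o.append(im)
    if n=="top": print(ray(d,(223.6,215.5),.075))
    else: print(ray(d,(230.4,211),0),ray(d,(230.8,183.5),.080))
H=max(i.shape[0] for i in o)
o=[cv2.copyMakeBorder(i,0,H-i.shape[0],0,0,0) for i in o];w=np.hstack(o);print(w.shape);w=w[:, :910]
cv2.imwrite("pics/ov.png",cv2.resize(w,None,fx=.87,fy=.87))
E
```

```text
[0.48160443 0.08066005 0.075     ]
[0.48252325 0.0566951  0.        ] [0.48664471 0.07320427 0.08      ]
(510, 910, 3)
```

View pics/ov.png

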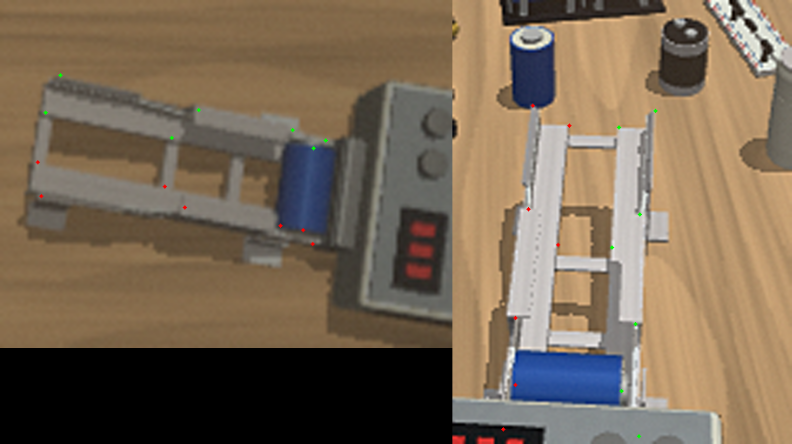

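The overlay matches well: the predicted rail ends and the waiting cell are within about 2 px. The mouth is at about (0.524, -0.155), track yaw 8.7°, and the standing cell at about (0.4825, 0.080). Now a move-planning helper.

```bash
cat >> h.py <<'E'
from scipy.spatial.transform import Rotation as R
def go(x,y,z,yaw):
    s=get_state();w=s["ee_rot"];M=R.from_quat([w[1],w[2],w[3],w[0]]).as_matrix()
    y0=np.degrees(np.arctan2(M[1,0],M[0,0]));roll=(y0-yaw+180)%360-180
    a=np.radians(yaw);T=np.array([[np.cos(a),np.sin(a),0],[np.sin(a),-np.cos(a),0],[0,0,-1]])
    dw=np.array([x,y,z])-s["position"];t=T.T@dw*100
    print("t %.1f pos"%s["clock"],s["position"].round(4),"yaw %.1f q6 %.2f width %.4f"%(y0,s["qpos"][5],s["width"]),"F",s["contact_force"].round(1))
    print("roll %.1f then tool shift cm"%roll,t.round(2),"len %.1f"%np.linalg.norm(t))
E
python3 -c "
from h import *
go(.4825,.080,.16,-8.7)"
```

```text
t 0.4 pos [ 0.2432 -0.521   0.2312] yaw 25.0 q6 -0.12 width 0.0854 F [ 0.7  0.6 -0.2]
roll 33.7 then tool shift cm [ 14.56 -63.02   7.12] len 65.1
```

Request:
send_rows(
  steps=[1, 0, 0, 0, 8.4, 1, 0, 0, 0, 8.4, 1, 0, 0, 0, 8.4, 1, 0, 0, 0, 8.5, 1, 1.04, -4.5, 0, 0, 1, 1.04, -4.5, 0, 0, 1, 1.04, -4.5, 0, 0, 1, 1.04, -4.5, 0, 0, 1, 1.04, -4.5, 0, 0, 1, 1.04, -4.5, 0, 0, 1, 1.04, -4.5, 0, 0, 1, 1.04, -4.5, 0, 0],
  newtons=20,
)

```text
clock: 1.6
position: [0.3802, -0.176, 0.2316]
ee_rot: [0.0, 0.997, -0.076, 0.001]
contact_force: [0.6, -0.9, -0.2]
width: 0.0852
gripper_force: 0.0
```

Request:
send_rows(
  steps=[1, 1.04, -4.5, 0, 0, 1, 1.04, -4.5, 0, 0, 1, 1.04, -4.5, 0, 0, 1, 1.04, -4.5, 0, 0, 1, 1.04, -4.5, 0, 0, 1, 1.04, -4.5, 0, 0, 1, 0, 0, 2, 0, 1, 0, 0, 0, 0],
)

```text
clock: 2.4
position: [0.4806, 0.0811, 0.2093]
ee_rot: [0.0, 0.997, -0.074, -0.002]
contact_force: [-0.8, -0.4, 0.0]
width: 0.0856
gripper_force: 0.0
```

```bash
python3 -c "
from h import *
go(.4825,.080,.030,-8.7)"
```

```text
t 2.4 pos [0.4806 0.0811 0.2093] yaw -8.5 q6 1.74 width 0.0856 F [-0.8 -0.4  0. ]
roll 0.2 then tool shift cm [ 0.2   0.08 17.93] len 17.9
```

Request:
send_rows(
  steps=[1, 0.2, 0.1, 4.5, 0, 1, 0, 0, 4.5, 0, 1, 0, 0, 4.6, 0, 1, 0, 0, 4.6, 0, 1, 0, 0, 0, 0, -1, 0, 0, 0, 0, -1, 0, 0, 0, 0, -1, 0, 0, 0, 0, -1, 0, 0, 0, 0, -1, 0, 0, 0, 0],
  newtons=20,
)

```text
clock: 3.4
position: [0.4867, 0.0789, 0.0322]
ee_rot: [-0.001, 0.997, -0.076, 0.003]
contact_force: [0.3, 1.1, 5.7]
width: 0.0458
gripper_force: 22.0
```

Request:
send_rows(
  steps=[-1, 0, 0, 0, 0, -1, 0, 0, 0, 0],
)

```text
clock: 3.6
position: [0.4867, 0.079, 0.0321]
ee_rot: [-0.001, 0.997, -0.076, 0.003]
contact_force: [0.7, 1.8, 6.0]
width: 0.0457
gripper_force: 22.1
```

```bash
python3 -c "
from h import *
go(.4825,.080,.027,-8.7);go(.4825,.080,.027,-8.7)"
```

```text
t 3.6 pos [0.4867 0.079  0.0321] yaw -8.7 q6 1.74 width 0.0457 F [0.7 1.8 6. ]
roll 0.0 then tool shift cm [-0.43 -0.04  0.51] len 0.7
t 3.6 pos [0.4867 0.079  0.0321] yaw -8.7 q6 1.74 width 0.0457 F [0.7 1.8 6. ]
roll 0.0 then tool shift cm [-0.43 -0.04  0.51] len 0.7
```

Request:
send_rows(
  steps=[-1, 0.7, 0, -0.1, 0, -1, 0.7, 0, -0.1, 0, -1, 0.8, 0, 0, 0, -1, 0.8, 0, 0.1, 0],
)

```text
clock: 4.0
position: [0.5112, 0.0744, 0.0319]
ee_rot: [-0.0, 0.997, -0.076, -0.003]
contact_force: [-11.2, 1.7, 22.7]
width: 0.0451
gripper_force: 23.4
```

```bash
cat >> h.py <<'E'
def cell(box=(215,165,300,225)):
    d=get_image("side")
    for c in blobs(d,box):
        r=cv2.minAreaRect(c);print("side rect",np.round(r[0],1),np.round(r[1],1),round(r[2],1),cv2.boundingRect(c))
E
python3 -c "
from h import *
go(.4825,.080,.027,-8.7);cell()"
```

```text
t 4.0 pos [0.5112 0.0744 0.0319] yaw -8.7 q6 1.73 width 0.0451 F [-11.2   1.7  22.7]
roll 0.0 then tool shift cm [-2.92 -0.12  0.49] len 3.0
side rect [237.9 197.4] [16.2 27.7] 5.2 (230, 183, 18, 29)
```

The bottom slid instead of tipping, with friction at about 0.5. I'll move the cell to freer ground, grip it higher and try again.

Request:
send_rows(
  steps=[-1, 0, 0, -1.5, 0, -1, -3.2, -1.4, 0, 0, -1, -3.2, -1.4, 0, 0, -1, -3.3, -1.3, 0, 0, -1, 0, 0, 0, 0, -1, 0, 0, 1.2, 0, -1, 0, 0, 0, 0, 0.4, 0, 0, 0, 0, 0.4, 0, 0, 0, 0, 0.4, 0, 0, 0, 0],
)

```text
clock: 5.05
position: [0.4251, 0.129, 0.0339]
ee_rot: [-0.0, 0.997, -0.076, 0.001]
contact_force: [-0.0, -0.5, -0.2]
width: 0.0599
gripper_force: 0.0
```

```bash
python3 -c "
from h import *
go(.42,.13,.043,-8.7);cell()"
```

```text
t 5.0 pos [0.4251 0.129  0.0339] yaw -8.7 q6 1.86 width 0.0599 F [-0.  -0.5 -0.2]
roll 0.0 then tool shift cm [-0.51 -0.02 -0.91] len 1.0
```

Request:
send_rows(
  steps=[0.4, -0.4, 0, -1.0, 0, -1, 0, 0, 0, 0, -1, 0, 0, 0, 0, -1, 0, 0, 0, 0, -1, 0, 0, 0, 0],
)

```text
clock: 5.6
position: [0.4204, 0.1297, 0.0445]
ee_rot: [-0.0, 0.997, -0.076, 0.001]
contact_force: [-1.9, -0.6, 9.4]
width: 0.0452
gripper_force: 20.5
```

```bash
python3 -c "
from h import *
go(.42,.13,.043,-8.7);cell((150,130,260,225))
cv2.imwrite('pics/c1.png',cv2.resize(get_image('side')['color'][130:230,150:310,::-1],None,fx=4,fy=4,interpolation=cv2.INTER_CUBIC))"
```

```text
t 5.6 pos [0.4204 0.1297 0.0445] yaw -8.7 q6 1.86 width 0.0452 F [-1.9 -0.6  9.4]
roll 0.0 then tool shift cm [-0.04 -0.02  0.15] len 0.2
side rect [205.4 187. ] [28.7 16.2] 82.9 (196, 172, 18, 30)
side rect [234.2 162.4] [14.3 24.2] 85.9 (222, 155, 25, 16)
```

View pics/c1.png

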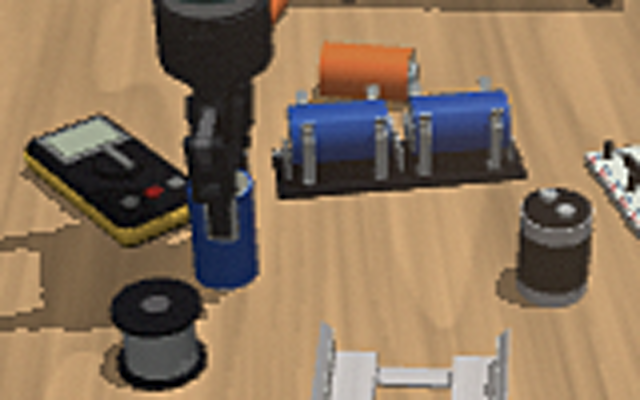

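The view shows the cell upright in the fingers at about (224,230). The tips reach about halfway down it, and there is free space ahead. I'll drag it with light pressing.

Request:
send_rows(
  steps=[-1, 0.6, 0, 0.1, 0, -1, 0.6, 0, 0.1, 0, -1, 0.6, 0, 0.1, 0, -1, 0.6, 0, 0.1, 0],
)

```text
clock: 6.1
position: [0.4429, 0.1262, 0.0411]
ee_rot: [-0.0, 0.997, -0.076, -0.0]
contact_force: [-3.1, -0.5, 13.3]
width: 0.045
gripper_force: 21.7
```

```bash
python3 -c "
from h import *
go(.42,.13,.043,-8.7);cell((150,130,260,225))"
```

```text
t 6.1 pos [0.4429 0.1262 0.0411] yaw -8.7 q6 1.85 width 0.0450 F [-3.1 -0.5 13.3]
roll 0.0 then tool shift cm [-2.32 -0.02 -0.19] len 2.3
side rect [208.5 187.5] [15.4 26. ] 15.5 (199, 173, 17, 28)
side rect [234.3 162.5] [14.4 24.1] 85.9 (222, 155, 25, 16)
```

It tipped by about 22°. I'll continue along the arc.

Request:
send_rows(
  steps=[-1, 1.0, 0, 0.2, 0, -1, 1.0, 0, 0.3, 0, -1, 0.9, 0, 0.4, 0, -1, 0.8, 0, 0.5, 0, -1, 0.7, 0, 0.6, 0, -1, 0.6, 0, 0.6, 0],
)

```text
clock: 6.75
position: [0.4943, 0.1185, 0.0128]
ee_rot: [-0.0, 0.997, -0.076, 0.0]
contact_force: [1.0, 0.6, 2.1]
width: 0.0451
gripper_force: 20.8
```

```bash
python3 -c "
from h import *
go(.42,.13,.004,-8.7);cell((150,130,260,225))"
```

```text
t 6.8 pos [0.4943 0.1185 0.0128] yaw -8.7 q6 1.82 width 0.0451 F [1.  0.6 2.1]
roll 0.0 then tool shift cm [-7.52 -0.02  0.88] len 7.6
side rect [217.6 189.2] [15.8 20.6] 71.6 (207, 179, 22, 21)
```

Request:
send_rows(
  steps=[-1, 0.4, 0, 0.4, 0, -1, 0.3, 0, 0.4, 0, -1, 0, 0, 0.1, 0, -1, 0, 0, 0, 0],
)

```text
clock: 7.2
position: [0.5, 0.1175, 0.004]
ee_rot: [0.0, 0.997, -0.076, -0.0]
contact_force: [1.4, 0.3, 1.2]
width: 0.0454
gripper_force: 21.4
```

```bash
python3 -c "
from h import *
go(.42,.13,.004,-8.7);cell((150,130,260,225))
cv2.imwrite('pics/c2.png',cv2.resize(get_image('side')['color'][150:230,170:280,::-1],None,fx=5,fy=5,interpolation=cv2.INTER_CUBIC))"
```

```text
t 7.2 pos [0.5    0.1175 0.004 ] yaw -8.7 q6 1.82 width 0.0454 F [1.4 0.3 1.2]
roll 0.0 then tool shift cm [-8.1  -0.03  0.  ] len 8.1
side rect [219.  189.9] [15.5 19.8] 79.7 (209, 181, 22, 18)
```

View pics/c2.png

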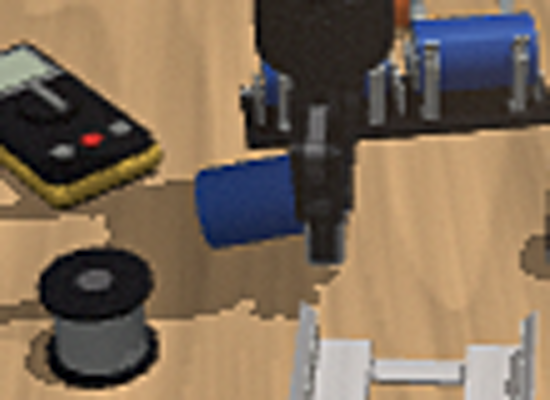

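The picture shows the cell nearly flat, with its base at left (205,205) and the fingers near the button end at about (325,200). I'll release it, go back 2.6 cm and regrip at the middle.

Request:
send_rows(
  steps=[0.2, 0, 0, 0, 0, 0.2, 0, 0, 0, 0, 0.2, 0, 0, 0, 0, 0.2, -1.3, 0, 0, 0, 0.2, -1.3, 0, 0, 0, -1, 0, 0, 0, 0, -1, 0, 0, 0, 0, -1, 0, 0, 0, 0, -1, 0, 0, 0, 0],
  newtons=40,
)

```text
clock: 8.2
position: [0.4742, 0.1214, 0.0041]
ee_rot: [0.0, 0.997, -0.076, -0.0]
contact_force: [-2.0, 0.0, 0.6]
width: 0.045
gripper_force: 40.7
```

Request:
send_rows(
  steps=[-1, 0, 0, -4, 0, -1, 0, 0, -4, 0, -1, 0, 0, -4, 0, -1, 0, 0, -4, 0, -1, 0, 0, -4, 0, -1, 0, 0, 0, 0],
)

```text
clock: 8.8
position: [0.4796, 0.1218, 0.2098]
ee_rot: [-0.001, 0.997, -0.076, 0.007]
contact_force: [0.5, -0.1, -3.5]
width: 0.0449
gripper_force: 43.7
```

```bash
python3 -c "
from h import *
go(.5236,-.15,.17,-8.7);cell((150,90,300,225));s=get_state()
d=get_image('side');p=proj(d,s['position']+[0,0,.022]);print(p)
for r in (-.04,.04):
  a=np.radians(-8.7);print(proj(d,s['position']+[r*np.cos(a),r*np.sin(a),.022]))
"
```

```text
t 8.8 pos [0.4796 0.1218 0.2098] yaw -8.7 q6 1.83 width 0.0449 F [ 0.5 -0.1 -3.5]
roll 0.0 then tool shift cm [ 8.46 26.2   3.98] len 27.8
side rect [234.2 162.4] [14.3 24.2] 85.9 (222, 155, 25, 16)
side rect [264.4 159.7] [13.5 24. ] 85.2 (252, 153, 25, 15)
side rect [235.5 125.5] [17. 13.] 90.0 (229, 117, 14, 18)
side rect [216.  125.5] [17.  6.] 90.0 (213, 117, 7, 18)
[224.6581715  124.59038559]
[209.03193861 124.0764248 ]
[240.33931171 125.10615233]
```

```bash
python3 -c "
from h import *
go(.5146,-.1434,.15,-8.7)"
```

```text
t 8.9 pos [0.4753 0.1214 0.2044] yaw -8.7 q6 1.83 width 0.0449 F [-0.5 -0.2 -4.2]
roll 0.0 then tool shift cm [ 7.89 25.58  5.44] len 27.3
```

Request:
send_rows(
  steps=[-1, 1.0, 3.2, 0, 0, -1, 1.0, 3.2, 0, 0, -1, 1.0, 3.2, 0, 0, -1, 1.0, 3.2, 0, 0, -1, 1.0, 3.2, 0, 0, -1, 1.0, 3.2, 0, 0, -1, 1.0, 3.2, 0, 0, -1, 0.9, 3.2, 0, 0, -1, 0, 0, 2.7, 0, -1, 0, 0, 2.7, 0, -1, 0, 0, 0, 0, -1, 0, 0, 0, 0],
)

```text
clock: 10.1
position: [0.5129, -0.1432, 0.1484]
ee_rot: [-0.001, 0.997, -0.076, -0.002]
contact_force: [0.6, 0.0, -3.9]
width: 0.0448
gripper_force: 43.4
```

```bash
cat >> h.py <<'E'
def held(box=(190,120,340,300),btn=1):
    d=get_image("side");s=get_state();w=s["ee_rot"];t=R.from_quat([w[1],w[2],w[3],w[0]]).as_matrix()[:,0]*btn
    p=s["position"]+[0,0,.019];b=[cv2.boundingRect(c) for c in blobs(d,box,30)];print("blobs",b)
    print("pred base/button-side can ends px",proj(d,p-.04*t).round(1),proj(d,p+.035*t).round(1))
E
python3 -c "
from h import *
go(.5146,-.1434,.0905,-8.7);held((190,180,340,290));print(track()(.225,0,.023))
cv2.imwrite('pics/c3.png',cv2.resize(get_image('side')['color'][150:330,190:310,::-1],None,fx=3.3,fy=3.3,interpolation=cv2.INTER_CUBIC))"
```

```text
t 10.1 pos [ 0.5129 -0.1432  0.1484] yaw -8.7 q6 1.32 width 0.0448 F [ 0.6  0.  -3.9]
roll 0.0 then tool shift cm [ 0.17 -0.    5.79] len 5.8
blobs [(251, 197, 17, 22), (231, 196, 10, 22)]
pred base/button-side can ends px [227.9 205. ] [263.8 206.5]
[ 0.52506768 -0.14540869  0.10841922]
```

View pics/c3.png

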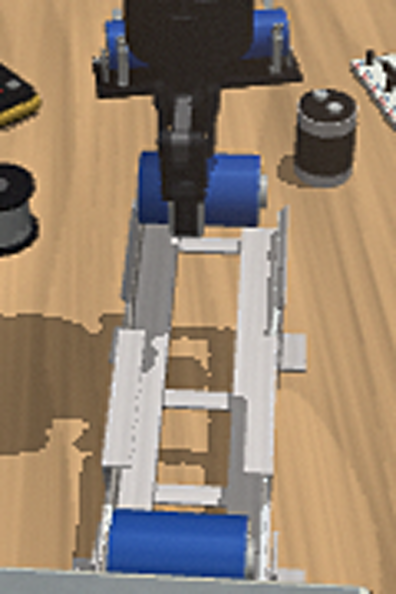

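The button is right (+x) at (262,190 in the crop), the cell is level, and it needs about 4.5 mm more in x. I'll lower and release.

Request:
send_rows(
  steps=[-1, 0.45, 0, 2, 0, -1, 0, 0, 2, 0, -1, 0, 0, 1, 0, -1, 0, 0, 0.4, 0, -1, 0, 0, 0.3, 0, -1, 0, 0, 0, 0],
)

```text
clock: 10.8
position: [0.5188, -0.1444, 0.0939]
ee_rot: [0.0, 0.997, -0.076, 0.001]
contact_force: [0.4, 0.5, -3.8]
width: 0.0444
gripper_force: 43.6
```

```bash
python3 -c "
from h import *
go(.5146,-.1434,.0905,-8.7);held((190,180,340,290))"
```

```text
t 10.8 pos [ 0.5188 -0.1444  0.0939] yaw -8.7 q6 1.32 width 0.0444 F [ 0.4  0.5 -3.8]
roll 0.0 then tool shift cm [-0.43 -0.03  0.34] len 0.5
blobs [(254, 218, 16, 21), (235, 217, 9, 21)]
pred base/button-side can ends px [231.  225.6] [265.5 227. ]
```

Request:
send_rows(
  steps=[-1, -0.1, 0, 0.2, 0, -1, 0, 0, 0.2, 0, -1, 0, 0, 0, 0, 0, 0, 0, 0, 0, 0.5, 0, 0, 0, 0, 1, 0, 0, 0, 0, 1, 0, 0, 0, 0, 1, 0, 0, -2, 0, 1, 0, 0, -4, 0, 1, 0, 0, -4, 0],
)

```text
clock: 11.85
position: [0.5169, -0.1438, 0.1901]
ee_rot: [-0.0, 0.997, -0.076, -0.001]
contact_force: [-0.3, -0.9, -0.0]
width: 0.085
gripper_force: 0.0
```

```bash
cat >> h.py <<'E'
def queue():
    d=get_image("side");f=track()
    for c in blobs(d,(190,200,330,340),30):
        r=cv2.boundingRect(c);print("blob",r)
    for x in(.023,.069,.115,.161,.215): print(x,proj(d,f(x,.04,.023)).round(0),proj(d,f(x,-.035,.023)).round(0))
E
python3 -c "
from h import *
go(.5075,.2565,.12,4.5);queue()"
```

```text
t 11.8 pos [ 0.5169 -0.1438  0.1901] yaw -8.7 q6 1.32 width 0.0850 F [-0.3 -0.9 -0. ]
roll -13.2 then tool shift cm [  2.2  -39.98   7.01] len 40.7
blob (222, 304, 43, 21)
blob (231, 246, 38, 24)
0.023 [224. 317.] [264. 319.]
0.069 [226. 294.] [265. 296.]
0.115 [229. 272.] [266. 274.]
0.161 [231. 253.] [267. 254.]
0.215 [234. 231.] [268. 233.]
```

Request:
send_rows(
  steps=[1, 0, 0, 0, -6.6, 1, 0, 0, 0, -6.6, 1, 0.25, -4.45, 0, 0, 1, 0.25, -4.45, 0, 0, 1, 0.25, -4.45, 0, 0, 1, 0.25, -4.45, 0, 0, 1, 0.25, -4.45, 0, 0, 1, 0.25, -4.45, 0, 0, 1, 0.25, -4.45, 0, 0, 1, 0.25, -4.45, 0, 0, 1, 0.2, -4.4, 0, 0, 1, 0, 0, 3, 0],
)

```text
clock: 13.1
position: [0.5107, 0.2632, 0.1628]
ee_rot: [-0.003, 0.999, 0.042, 0.005]
contact_force: [0.9, -0.3, -0.8]
width: 0.0856
gripper_force: 0.0
```

Request:
send_rows(
  steps=[1, 0, 0, 0, 0],
)

```text
clock: 13.2
position: [0.505, 0.2569, 0.1562]
ee_rot: [0.001, 0.999, 0.041, -0.003]
contact_force: [0.0, -1.4, -0.4]
width: 0.0856
gripper_force: 0.0
```

```bash
python3 -c "
from h import *
go(.5075,.2565,.016,4.5);queue()"
```

```text
t 13.2 pos [0.505  0.2569 0.1562] yaw 4.7 q6 1.84 width 0.0856 F [ 0.  -1.4 -0.4]
roll 0.2 then tool shift cm [ 0.25  0.06 14.02] len 14.0
blob (222, 282, 44, 43)
0.023 [224. 317.] [264. 319.]
0.069 [226. 294.] [265. 296.]
0.115 [229. 272.] [266. 274.]
0.161 [231. 253.] [267. 254.]
0.215 [234. 231.] [268. 233.]
```

The first cell rolled into the queue. Now the near strip cell.

Request:
send_rows(
  steps=[1, 0.25, 0, 3.5, 0, 1, 0, 0, 3.5, 0, 1, 0, 0, 3.5, 0, 1, 0, 0, 2.5, 0, 1, 0, 0, 1, 0, 1, 0, 0, 0, 0, -1, 0, 0, 0, 0, -1, 0, 0, 0, 0, -1, 0, 0, 0, 0, -1, 0, 0, 0, 0, -1, 0, 0, 0, 0],
  newtons=60,
)

```text
clock: 14.35
position: [0.5114, 0.2569, 0.0212]
ee_rot: [-0.0, 0.999, 0.039, 0.002]
contact_force: [0.8, -0.3, 4.8]
width: 0.0445
gripper_force: 60.3
```

```bash
python3 -c "
from h import *
go(.5075,.2565,.016,4.5)"
```

```text
t 14.3 pos [0.5114 0.2569 0.0212] yaw 4.5 q6 1.84 width 0.0445 F [ 0.8 -0.3  4.8]
roll 0.0 then tool shift cm [-0.39  0.01  0.52] len 0.6
```

Request:
send_rows(
  steps=[-1, 0, 0, -1, 0, -1, 0, 0, -1, 0, -1, 0, 0, -1, 0, -1, 0, 0, -2, 0, -1, 0, 0, -3, 0, -1, 0, 0, -4, 0, -1, 0, 0, -4, 0, -1, 0, 0, 0, 0, -1, 0, 0, 0, 0],
)

```text
clock: 15.25
position: [0.5105, 0.2568, 0.1812]
ee_rot: [-0.0, 0.999, 0.04, 0.002]
contact_force: [-1.1, 0.5, -3.7]
width: 0.0441
gripper_force: 65.1
```

```bash
python3 -c "
from h import *
go(.525,-.1454,.19,-8.7);held((190,90,340,180))"
```

```text
t 15.2 pos [0.5105 0.2568 0.1812] yaw 4.6 q6 1.84 width 0.0441 F [-1.1  0.5 -3.7]
roll 13.3 then tool shift cm [ 7.52 39.54 -0.88] len 40.3
blobs [(252, 153, 25, 15), (219, 107, 14, 17), (241, 106, 6, 16)]
pred base/button-side can ends px [221.  114.3] [246.9 112.7]
```

Request:
send_rows(
  steps=[-1, 0, 0, -0.5, 6.6, -1, 0, 0, -0.5, 6.6, -1, 0.86, 4.4, 0, 0, -1, 0.86, 4.4, 0, 0, -1, 0.86, 4.4, 0, 0, -1, 0.86, 4.4, 0, 0, -1, 0.86, 4.4, 0, 0, -1, 0.86, 4.4, 0, 0, -1, 0.86, 4.4, 0, 0, -1, 0.86, 4.4, 0, 0, -1, 0.82, 4.3, 0, 0, -1, 0, 0, 0, 0],
)

```text
clock: 16.5
position: [0.5261, -0.1509, 0.1872]
ee_rot: [0.001, 0.997, -0.078, -0.001]
contact_force: [0.1, 1.0, -2.7]
width: 0.0442
gripper_force: 64.8
```

Request:
send_rows(
  steps=[-1, 0, 0, 4, 0, -1, 0, 0, 0, 0, -1, 0, 0, 0, 0],
)

```text
clock: 16.8
position: [0.5252, -0.1443, 0.1477]
ee_rot: [-0.001, 0.997, -0.075, -0.002]
contact_force: [-0.0, 0.6, -2.8]
width: 0.0444
gripper_force: 64.6
```

```bash
python3 -c "
from h import *
go(.525,-.1454,.0925,-8.7);held((190,180,340,290))"
```

```text
t 16.8 pos [ 0.5252 -0.1443  0.1477] yaw -8.7 q6 1.33 width 0.0444 F [-0.   0.6 -2.8]
roll 0.0 then tool shift cm [0.   0.11 5.52] len 5.5
blobs [(230, 282, 34, 8), (257, 198, 10, 22), (230, 197, 17, 22)]
pred base/button-side can ends px [234.  205.3] [269.8 206.8]
```

Request:
send_rows(
  steps=[-1, 0.6, 0.1, 2, 0, -1, 0, 0, 2, 0, -1, 0, 0, 1, 0, -1, 0, 0, 0.3, 0, -1, 0, 0, 0, 0],
)

```text
clock: 17.35
position: [0.5329, -0.1472, 0.0968]
ee_rot: [0.0, 0.997, -0.075, 0.0]
contact_force: [-0.1, -0.8, -4.0]
width: 0.0444
gripper_force: 64.9
```

```bash
python3 -c "
from h import *
go(.525,-.1454,.0925,-8.7);held((190,180,340,280))"
```

```text
t 17.4 pos [ 0.5329 -0.1472  0.0968] yaw -8.6 q6 1.33 width 0.0444 F [-0.1 -0.8 -4. ]
roll 0.1 then tool shift cm [-0.81 -0.06  0.43] len 0.9
blobs [(261, 218, 9, 21), (234, 217, 17, 21)]
pred base/button-side can ends px [237.7 225. ] [272.3 226.4]
```

Request:
send_rows(
  steps=[-1, 0, 0, 0.2, 0, -1, 0, 0, 0.2, 0, -1, 0, 0, 0, 0, 0, 0, 0, 0, 0, 0.5, 0, 0, 0, 0, 1, 0, 0, 0, 0, 1, 0, 0, 0, 0, 1, 0, 0, -2, 0, 1, 0, 0, -4, 0, 1, 0, 0, -4, 0],
)

```text
clock: 18.4
position: [0.5321, -0.1471, 0.1931]
ee_rot: [-0.0, 0.997, -0.076, -0.001]
contact_force: [0.8, -0.6, -0.4]
width: 0.0856
gripper_force: 0.0
```

```bash
python3 -c "
from h import *
go(.5975,.2635,.156,4.5);queue()"
```

```text
t 18.4 pos [ 0.5321 -0.1471  0.1931] yaw -8.7 q6 1.33 width 0.0856 F [ 0.8 -0.6 -0.4]
roll -13.2 then tool shift cm [  9.74 -40.42   3.71] len 41.7
blob (222, 282, 44, 43)
blob (232, 248, 37, 24)
0.023 [224. 317.] [264. 319.]
0.069 [226. 294.] [265. 296.]
0.115 [229. 272.] [266. 274.]
0.161 [231. 253.] [267. 254.]
0.215 [234. 231.] [268. 233.]
```

Request:
send_rows(
  steps=[1, 0, 0, 0, -6.6, 1, 0, 0, 0, -6.6, 1, 1.04, -4.5, 0, 0, 1, 1.04, -4.5, 0, 0, 1, 1.04, -4.5, 0, 0, 1, 1.04, -4.5, 0, 0, 1, 1.04, -4.5, 0, 0, 1, 1.04, -4.5, 0, 0, 1, 1.04, -4.5, 0, 0, 1, 1.04, -4.5, 0, 0, 1, 1.0, -4.4, 0, 0, 1, 0, 0, 3.5, 0],
)

```text
clock: 19.65
position: [0.5978, 0.2702, 0.1618]
ee_rot: [-0.004, 0.999, 0.042, 0.007]
contact_force: [0.8, -0.6, -0.7]
width: 0.0858
gripper_force: 0.0
```

Request:
send_rows(
  steps=[1, 0, 0, 0, 0, 1, 0, 0, 0, 0],
)

```text
clock: 19.85
position: [0.5929, 0.2623, 0.1567]
ee_rot: [0.001, 0.999, 0.04, -0.001]
contact_force: [-0.0, -0.8, 0.7]
width: 0.0853
gripper_force: 0.0
```

```bash
python3 -c "
from h import *
go(.5975,.2635,.016,4.5);queue()"
```

```text
t 19.9 pos [0.5929 0.2623 0.1567] yaw 4.5 q6 1.80 width 0.0853 F [-0.  -0.8  0.7]
roll 0.0 then tool shift cm [ 0.47 -0.09 14.07] len 14.1
blob (222, 261, 44, 64)
0.023 [224. 317.] [264. 319.]
0.069 [226. 294.] [265. 296.]
0.115 [229. 272.] [266. 274.]
0.161 [231. 253.] [267. 254.]
0.215 [234. 231.] [268. 233.]
```

Three are queued. Now the far strip cell.

Request:
send_rows(
  steps=[1, 0.1, -0.1, 3.5, 0, 1, 0, 0, 3.5, 0, 1, 0, 0, 3.5, 0, 1, 0, 0, 2.5, 0, 1, 0, 0, 1, 0, 1, 0, 0, 0, 0, -1, 0, 0, 0, 0, -1, 0, 0, 0, 0, -1, 0, 0, 0, 0, -1, 0, 0, 0, 0, -1, 0, 0, 0, 0],
)

```text
clock: 21.0
position: [0.5958, 0.2632, 0.0196]
ee_rot: [0.001, 0.999, 0.04, 0.002]
contact_force: [-0.3, -2.5, 5.6]
width: 0.0444
gripper_force: 60.4
```

Request:
send_rows(
  steps=[-1, 0, 0, -1, 0, -1, 0, 0, -1, 0, -1, 0, 0, -1, 0, -1, 0, 0, -2, 0, -1, 0, 0, -3, 0, -1, 0, 0, -4, 0, -1, 0, 0, -4, 0, -1, 0, 0, -1, 0, -1, 0, 0, 0, 0, -1, 0, 0, 0, 0],
)

```text
clock: 22.0
position: [0.5933, 0.2638, 0.186]
ee_rot: [0.0, 0.999, 0.04, -0.001]
contact_force: [0.1, -0.7, -5.1]
width: 0.0444
gripper_force: 64.4
```

```bash
python3 -c "
from h import *
go(.525,-.1454,.19,171.3);held((190,80,340,200),-1);print(get_state()['qpos'])"
```

```text
t 22.0 pos [0.5933 0.2638 0.186 ] yaw 4.5 q6 1.80 width 0.0444 F [ 0.1 -0.7 -5.1]
roll -166.8 then tool shift cm [  0.57 -41.48  -0.4 ] len 41.5
blobs [(251, 103, 11, 16), (270, 102, 9, 16)]
pred base/button-side can ends px [277.  108.9] [251.6 110.4]
[3.10944203e-01 4.15080371e-01 1.40769210e+00 2.21580676e-04
 1.32307059e+00 1.80256053e+00]
```

Request:
send_rows(
  steps=[-1, 0, 0, 0, -8.34, -1, 0, 0, 0, -8.34, -1, 0, 0, 0, -8.34, -1, 0, 0, 0, -8.34, -1, 0, 0, 0, -8.34, -1, 0, 0, 0, -8.34, -1, 0, 0, 0, -8.34, -1, 0, 0, 0, -8.34, -1, 0, 0, 0, -8.34, -1, 0, 0, 0, -8.34],
)

```text
clock: 23.05
position: [0.5931, 0.2634, 0.1842]
ee_rot: [-0.001, 0.718, 0.696, -0.002]
contact_force: [0.4, -0.2, -3.2]
width: 0.0445
gripper_force: 64.5
```

Request:
send_rows(
  steps=[-1, 0, 0, 0, -8.34, -1, 0, 0, 0, -8.34, -1, 0, 0, 0, -8.34, -1, 0, 0, 0, -8.34, -1, 0, 0, 0, -8.34, -1, 0, 0, 0, -8.34, -1, 0, 0, 0, -8.34, -1, 0, 0, 0, -8.34, -1, 0, 0, 0, -8.34, -1, 0, 0, 0, -8.34, -1, 0, 0, 0, 0],
)

```text
clock: 24.15
position: [0.5932, 0.2634, 0.1845]
ee_rot: [-0.002, 0.076, 0.997, -0.001]
contact_force: [-0.3, 0.2, -4.2]
width: 0.0445
gripper_force: 64.4
```

```bash
python3 -c "
from h import *
go(.525,-.1454,.19,171.3)"
```

```text
t 24.1 pos [0.5932 0.2634 0.1845] yaw 171.3 q6 -1.11 width 0.0445 F [-0.3  0.2 -4.2]
roll 0.0 then tool shift cm [  0.56 -41.45  -0.55] len 41.5
```

Request:
send_rows(
  steps=[-1, 0.06, -4.6, -0.1, 0, -1, 0.06, -4.6, -0.1, 0, -1, 0.06, -4.6, -0.1, 0, -1, 0.06, -4.6, 0, 0, -1, 0.06, -4.6, 0, 0, -1, 0.06, -4.6, 0, 0, -1, 0.06, -4.6, 0, 0, -1, 0.06, -4.6, 0, 0, -1, 0.06, -4.6, 0, 0, -1, 0, 0, 0, 0, -1, 0, 0, 4, 0, -1, 0, 0, 0, 0],
)

```text
clock: 25.35
position: [0.5222, -0.1431, 0.1452]
ee_rot: [-0.006, 0.078, 0.997, 0.002]
contact_force: [-2.1, 0.6, -5.0]
width: 0.0445
gripper_force: 64.1
```

Request:
send_rows(
  steps=[-1, 0, 0, 0, 0],
)

```text
clock: 25.45
position: [0.5257, -0.1439, 0.1491]
ee_rot: [-0.002, 0.076, 0.997, 0.001]
contact_force: [0.0, 0.8, -4.0]
width: 0.0445
gripper_force: 64.1
```

```bash
python3 -c "
from h import *
go(.525,-.1454,.0935,171.3);held((190,180,340,260),-1)
cv2.imwrite('pics/c4.png',cv2.resize(get_image('side')['color'][150:330,190:310,::-1],None,fx=3.3,fy=3.3,interpolation=cv2.INTER_CUBIC))"
```

```text
t 25.4 pos [ 0.5257 -0.1439  0.1491] yaw 171.2 q6 -1.81 width 0.0445 F [ 0.   0.8 -4. ]
roll -0.1 then tool shift cm [ 0.04 -0.16  5.56] len 5.6
blobs [(258, 197, 13, 22), (233, 196, 14, 22)]
pred base/button-side can ends px [234.1 204.6] [270.  206.1]
```

View pics/c4.png

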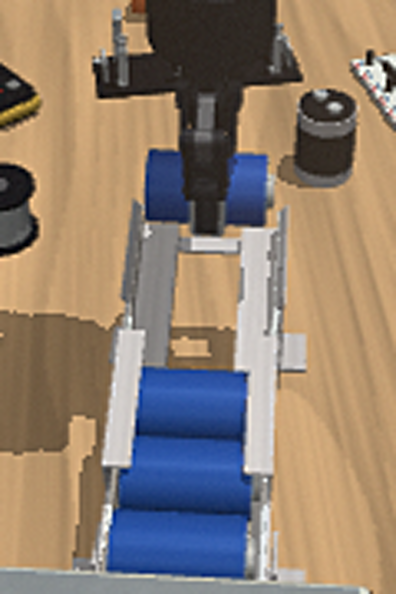

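The held cell's button is on the right at (270,190), it is centred over the mouth, and three cells are queued below. I'll lower and release.

Request:
send_rows(
  steps=[-1, 0.1, -0.1, 2, 0, -1, 0, 0, 2, 0, -1, 0, 0, 1, 0, -1, 0, 0, 0.3, 0, -1, 0, 0, 0, 0],
)

```text
clock: 26.05
position: [0.5262, -0.1455, 0.0978]
ee_rot: [0.0, 0.076, 0.997, -0.0]
contact_force: [0.2, 0.3, -3.9]
width: 0.0442
gripper_force: 64.5
```

```bash
python3 -c "
from h import *
go(.525,-.1454,.0925,171.3);held((190,180,340,257),-1)"
```

```text
t 26.1 pos [ 0.5262 -0.1455  0.0978] yaw 171.3 q6 -1.82 width 0.0442 F [ 0.2  0.3 -3.9]
roll 0.0 then tool shift cm [ 0.11 -0.01  0.53] len 0.5
blobs [(258, 217, 12, 21), (234, 216, 13, 21)]
pred base/button-side can ends px [234.5 224.3] [269.1 225.7]
```

Request:
send_rows(
  steps=[-1, 0, 0, 0.3, 0, -1, 0, 0, 0.2, 0, -1, 0, 0, 0, 0, 0, 0, 0, 0, 0, 0.5, 0, 0, 0, 0, 1, 0, 0, 0, 0, 1, 0, 0, 0, 0, 1, 0, 0, -2, 0, 1, 0, 0, -4, 0, 1, 0, 0, -4, 0, 1, 0, 0, -4, 0],
)

```text
clock: 27.2
position: [0.5255, -0.1454, 0.2341]
ee_rot: [0.0, 0.076, 0.997, -0.0]
contact_force: [1.0, 0.4, 0.3]
width: 0.0853
gripper_force: 0.0
```

Request:
send_rows(
  steps=[1, 0, 0, 0, 0, 1, 0, 0, 0, 0, 1, 0, 0, 0, 0, 1, 0, 0, 0, 0, 1, 0, 0, 0, 0, 1, 0, 0, 0, 0, 1, 0, 0, 0, 0, 1, 0, 0, 0, 0, 1, 0, 0, 0, 0, 1, 0, 0, 0, 0],
)

```text
clock: 28.2
position: [0.5256, -0.1455, 0.2323]
ee_rot: [0.0, 0.076, 0.997, -0.0]
contact_force: [0.1, -0.3, -0.2]
width: 0.0854
gripper_force: 0.0
```

```bash
python3 -c "
from h import *
queue();queue()
cv2.imwrite('pics/c5.png',cv2.resize(get_image('side')['color'][150:330,190:310,::-1],None,fx=3.3,fy=3.3,interpolation=cv2.INTER_CUBIC))"
```

```text
blob (222, 242, 47, 83)
0.023 [224. 317.] [264. 319.]
0.069 [226. 294.] [265. 296.]
0.115 [229. 272.] [266. 274.]
0.161 [231. 253.] [267. 254.]
0.215 [234. 231.] [268. 233.]
blob (222, 242, 47, 83)
0.023 [224. 317.] [264. 319.]
0.069 [226. 294.] [265. 296.]
0.115 [229. 272.] [266. 274.]
0.161 [231. 253.] [267. 254.]
0.215 [234. 231.] [268. 233.]
```

View pics/c5.png

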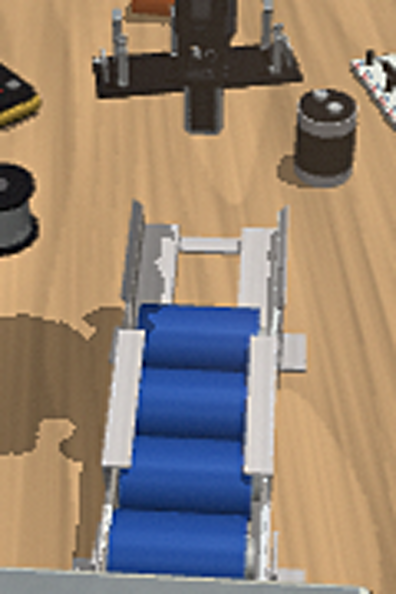

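All four cells lie in one queue: the crop rows run from about 305 to 572 and the topmost cell's centre is about 161 mm from the stop. The gripper is clear and nothing is moving, so I'm handing in.

```bash
python3 -c "
from rig import *
print(sign_off())"
```

```text
the job is handed in; nothing more can be done
None
```

I handed the job in at about 28 s: all three cells were placed with their buttons away from the robot and rolled into the queue behind the waiting cell, nothing else was seen to move, and the sign-off returned no verdict.

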